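# Clip the spanner back into its recess in the tool tray

### The job

Put the middle-sized of the three spanners away in the tool tray, in the empty recess cut to its own size: slip its open jaws under the steel hold-down strip, then press its ring end down past the spring clip until the spanner lies flat and fully home on the floor of the recess, and let go. The grey inlay can sit a little either way in its steel frame. The clip needs a firm push with a fingertip, but do not force the spanner against the tray, and leave the largest spanner where it lies.

Things in the scene. Friction and masses are not known exactly. Their poses are not given: they have to be found in the camera images.
- spanner_13: the middle-sized steel combination spanner, 182 mm long, about 93 g, flat on the bench at the start. Origin: middle of its length and width, on the underside; balance point near it. Length along own y: ring toward +y, open jaws toward -y; z up. Shank 6 mm thick; to the fingers it is a straight taper, 25.5 mm wide at y -87 mm, 17 mm at y 0, 11 mm at y +64 mm
- spanner_13_ring (a point): centre of that spanner's closed ring, 4 mm above its underside, at own y +78 mm; the ring is 26 mm across and 8 mm thick
- spanner_13_jaw (a point): point in that spanner's open-jaw end, 3 mm above the underside, at own y -83 mm: 8 mm short of the jaw tips (y -91 mm). The jaws are 25.5 mm wide and 6 mm thick
- tool_tray: tray fixed to the bench: shallow steel frame, 256 mm (own x) by 175 mm (own y), with a stiff grey moulded inlay, 236 mm long, held fast in it. Origin: centre of the underside, on the bench. The inlay may sit up to 7 mm off centre along x, either way; poses do not tell, look or feel. Three recesses along x: small spanner's (y -54 mm, filled), middle (y 0), large (y +54 mm)
- recess_13 (a point): point on the tray frame: tray x 0, y 0, 10 mm above the bench, the height of the recess floors; axes as the tray's. With the inlay centred, the middle spanner is home with its origin at x -15 mm, its own y along the tray's x, ring centre at x +63 mm, jaw tips at x -106 mm. The recess fits it only this way round, with 1.5 mm play at the ring, beside the jaws and beyond their tips
- strip_13 (a point): edge of the steel hold-down strip over the middle recess, on the recess floor, if the inlay is centred: tray x -98 mm. Strip 3 mm thick, underside 8.5 mm above the floor; covers the recess from here to its end wall at x -107.5 mm. Jaw tips go under it, ring end raised 8 to 12 degrees, then the ring comes down. Walls beside the jaws: straight for 38 mm, 28.4 mm apart, top 18.5 mm above bench
- clip_13 (a point): spring clip of the middle recess, if the inlay is centred: tray x +32 mm, 19 mm above the bench. Two sprung steel noses, 15 mm long, top 14 mm above the floor, grip the shank from both sides. It rests on them, ring 14 mm too high, until a push of 8 to 14 N on the ring snaps it through. Deck here 16 mm above the bench; from x -42 to +2 mm an open finger trough, floor 5 mm, crosses under the shanks
- spanner_17: the largest spanner, 212 mm long, 34 mm wide, loose on the bench, still in use and to be left alone. Origin and axes like the middle one's

How it is judged:
By the outcome, as a careful person would: the job done as asked, in the order asked, and still so for the second after the job is handed in, with the robot touching nothing.
It also fails if it takes over 45 s, if anything falls off the work surface, if the arm or the gripper's body presses on something with over 40 N, if the wrist force passes 120 N, or if a joint passes its speed limit or range.

### The arm

A 6-joint arm with a two-finger parallel gripper is mounted at the origin on a cart in front of the work surface, level with it; the furniture and walls round the work are solid. World frame = base frame: x ahead of the robot, y to its left, z up, the work surface at z = 0. Lengths are in m, angles in degrees, forces in N, time in s.
With the tool pointing down it reaches from about 0.25 to 0.725 m from the base axis. Payload 9.7 kg.
Tool frame: the origin (TCP) lies at the very end of the fingers, on their centre line; the grasp point (between the pads) lies 19 mm behind it; x points along the fingers, z is the direction in which the jaws open and shut, and the axes are right-handed (so a half turn about x gives the same grasp; the last joint's range is limited). The gripper opens to 85 mm and grips with 20 to 120 N. Pads are 22 mm wide; open, the fingers measure 114 mm over their backs; the gripper's body (76 mm by 85 mm) begins 54 mm behind the grasp point. The pads swing forward as they close: fully open they stand 13 mm farther back than shut.
Start: joints at [-65.833, 4.979, 10.078, 95.1, 0, 90], TCP at [0.225, -0.502, 0.231] pointing down, gripper open.
Joint ranges: [-179.16, 179.16], [-48.56, 103.87], [-65.8, 70.77], [-126.05, 130.52], [-82.76, 87.17], [-180, 180]. Speed limits (degrees/s): [127.2, 127.2, 147.25, 180, 180, 180].

### API

Orientations are given as [roll, pitch, yaw] about the fixed x, y, z axes, in that order (R = Rz(yaw) Ry(pitch) Rx(roll)).
In Python, from workcell import sensors, vision, job_done gives the robot as it stands.
- The arm moves only by the tool carry_out, never from a script. Its argument "increments" is a list of rows, each a list of 7 numbers: the turn, a rotation vector about the tool's x, y, z in degrees, then the shift along the tool's x, y, z in mm, then the opening in per cent of the stroke, from 0 (shut) to 100 (fully open). A call has 1 to 12 rows; each row shifts and turns the commanded pose from where the row before left it, along the tool's axes as they then stand; what a row does not reach is not made up. A row lasts 1/8 s, in which the tool goes at most 62.5 mm and 10.7 degrees, less where a joint would pass 70% of its speed; a pose out of reach is approached as far as the arm can. A call is refused whole if a number of a shift passes 62.5 or a number of a turn 10.7, either way. A call with a gripper value outside its range is refused whole. The fingers move at their own pace and stop on an object; "squeeze" is the grip in N (left out, the last holds). Time passes only in rows, so rows that do not move let the fingers close. It gives the time, the measured TCP pose, the force and the opening at its end, in the units of the state.
- sensors.get_obs(): the state, without advancing time (a new reading comes with each control period).
- vision.camera(name): name is "side" or "top" or "wrist"; returns the picture (480x640x3 uint8, red, green, blue); there is no depth.
- vision.calibration(name): a dict with "camera_matrix" (3x3 intrinsics, pixels), "extrinsics" (4x4, takes a point from world to camera coordinates); the wrist camera has in their place "mount" (4x4, takes a point from camera to tool coordinates, whose origin is the TCP and whose axes are the tool frame's). Camera axes: x right, y up, looking along -z (the intrinsics and any distortion apply to the point x, -y, -z); pixel columns grow to the right and rows downward; lengths in m; the calibration is good to about 2 mm. A picture is of the moment at which its call begins: read the wrist's pose just before it. calibration takes no time and is no camera call.
- job_done(): hands the job in, once; it reports no verdict.
The state is a dict: "time": time; "q": joint angles; "qd": joint speeds; "joint_efforts": joint torques, N m; "ee_pos": TCP position; "tcp_rot": TCP orientation; "wrist_force": force on the tool from outside, world axes, zero at the start; "torque": the same for the moment, N m; "opening": finger opening in m.
Only numpy, scipy, OpenCV 4.12 (cv2) and the standard library are available. Lean on these libraries where they do the work, as an engineer would, in place of code of your own. Each camera call takes 0.05 s, during which the arm holds its last target.

## Working session

There is one attempt and no reset: what is moved stays moved. The work goes in short steps, Python scripts to look and compute and a tool call to move; the robot and the scene stay as the last step left them, time stands still between calls to the robot, and variables do not carry over. Pictures are saved under pics/ and viewed, and the job is handed in when it is done.

Besides the shell and the picture viewer there is one more tool, called by a JSON object that holds its "op" and its "data". carry_out: Moves the arm, as the interface text tells. Its arguments: {"type":"object","properties":{"increments":{"type":"array"},"squeeze":{"type":"number"}},"required":["increments"]}

```bash
ls; mkdir -p pics; python3 - <<'E'
from workcell import sensors, vision
import cv2
print(sensors.get_obs())
for n in ["side","top","wrist"]:
    c=vision.calibration(n); print(n,c)
for n in ["side","top"]:
    cv2.imwrite(f"pics/{n}0.png",vision.camera(n)[:,:,::-1])
E
```

```text
pics
{'time': 0.0, 'q': array([-6.58329615e+01,  5.01163984e+00,  1.00354659e+01,  9.50998691e+01,
       -7.37762972e-04,  9.00019107e+01]), 'qd': array([-0.00893383, -0.00440094, -0.09209791, -0.0321402 , -0.09421499,
       -0.01830376]), 'joint_efforts': array([ 1.53045312e-03, -5.20389676e+01,  4.64801860e+01,  1.64340256e-02,
        1.83626912e-04, -7.09279760e-06]), 'ee_pos': array([ 0.22507359, -0.50159196,  0.23058696]), 'tcp_rot': array([-179.44222844,   89.92395337,  114.72289983]), 'wrist_force': array([ 0.53452152, -0.08857849, -0.01661062]), 'torque': array([-0.01066152,  0.05839674, -0.00771685]), 'opening': 0.08544489902635811}
side {'camera_matrix': array([[624.06562503,   0.        , 321.13185348],
       [  0.        , 624.06562503, 245.14404725],
       [  0.        ,   0.        ,   1.        ]]), 'extrinsics': array([[-0.81596903, -0.57761982,  0.02344944,  0.5052111 ],
       [ 0.3039122 , -0.3941066 ,  0.8673623 , -0.1448673 ],
       [-0.49176408,  0.71486735,  0.49712449, -1.34831578],
       [ 0.        ,  0.        ,  0.        ,  1.        ]])}
top {'cam
[... 353 characters left out ...]
      [-1.08313573e-01, -5.30800057e-03,  9.94102608e-01,
        -1.22774880e+00],
       [ 0.00000000e+00,  0.00000000e+00,  0.00000000e+00,
         1.00000000e+00]])}
wrist {'camera_matrix': array([[384.48725681,   0.        , 320.52399547],
       [  0.        , 384.48725681, 243.04015943],
       [  0.        ,   0.        ,   1.        ]]), 'mount': array([[-9.74459465e-04,  3.04042544e-01, -9.52657956e-01,
        -1.43089176e-01],
       [ 8.31417134e-04,  9.52658326e-01,  3.04041812e-01,
         7.71082289e-02],
       [ 9.99999180e-01, -4.95779727e-04, -1.18111310e-03,
        -5.56015872e-04],
       [ 0.00000000e+00,  0.00000000e+00,  0.00000000e+00,
         1.00000000e+00]])}
```

View pics/side0.png

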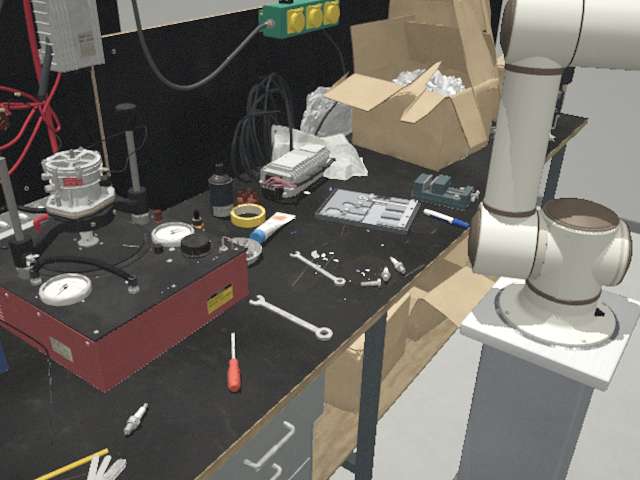

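View pics/top0.png

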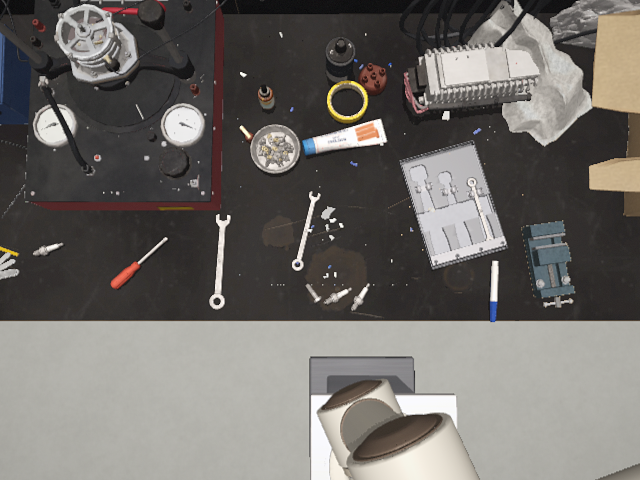

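```bash
cat > h.py <<'E'
import numpy as np, cv2
from scipy.spatial.transform import Rotation as R
from workcell import sensors, vision
def tcp(o=None):
    o=o or sensors.get_obs()
    T=np.eye(4);T[:3,:3]=R.from_euler('xyz',o['tcp_rot'],degrees=True).as_matrix();T[:3,3]=o['ee_pos'];return T
def cam(n,T=None):
    c=vision.calibration(n);K=c['camera_matrix']
    if n=='wrist': C=(tcp() if T is None else T)@c['mount']
    else: C=np.linalg.inv(c['extrinsics'])
    return K,C   # C: cam->world
def ray(K,C,uv):
    uv=np.atleast_2d(np.array(uv,float))
    p=np.c_[(uv[:,0]-K[0,2])/K[0,0],-(uv[:,1]-K[1,2])/K[1,1],-np.ones(len(uv))]
    return C[:3,3],p@C[:3,:3].T
def plane(K,C,uv,z):
    o,d=ray(K,C,uv); s=(z-o[2])/d[:,2]; return o+s[:,None]*d
def proj(K,C,P):
    P=np.atleast_2d(P); q=(P-C[:3,3])@C[:3,:3]
    return np.c_[K[0,0]*q[:,0]/-q[:,2]+K[0,2],K[1,1]*(-q[:,1])/-q[:,2]+K[1,2]]
def down(yaw,tilt=None):
    """tool pointing down; tool z (jaw axis) at world yaw deg"""
    z=np.array([np.cos(np.radians(yaw)),np.sin(np.radians(yaw)),0]);x=np.array([0,0,-1.]);return np.c_[x,np.cross(z,x),z]
def delta(T,Rt,pt):
    """turn (rotvec deg, tool) and shift (mm, tool current) to go from T to target"""
    rv=R.from_matrix(T[:3,:3].T@Rt).as_rotvec(degrees=True)
    return rv.round(2),(T[:3,:3].T@(np.array(pt)-T[:3,3])*1000).round(1)
def tobox(mask,mn=60):
    cs,_=cv2.findContours(mask,cv2.RETR_EXTERNAL,cv2.CHAIN_APPROX_NONE)
    return [c for c in cs if cv2.contourArea(c)>mn]
E
python3 - <<'E'
import cv2,numpy as np
from h import *
im=cv2.imread('pics/top0.png')
cv2.imwrite('pics/tray_top0.png',cv2.resize(im[130:280,380:520],None,fx=4,fy=4,interpolation=cv2.INTER_CUBIC))
K,C=cam('top')
hsv=cv2.cvtColor(im,cv2.COLOR_BGR2HSV)
m=((hsv[...,2]>130)&(hsv[...,1]<60)).astype(np.uint8)*255
for c in tobox(m[:320],150):
    r=cv2.minAreaRect(c)
    if max(r[1])>250:continue
    b=cv2.boxPoints(r); w=plane(K,C,b,0.004)[:,:2]
    L=sorted([np.linalg.norm(w[0]-w[1]),np.linalg.norm(w[1]-w[2])])
    print(np.round(r[0]),np.round(L,3),w.mean(0).round(4),cv2.contourArea(c))
E
```

```text
[494. 281.] [0.016 0.089] [ 0.3979 -0.2481] 248.0
[  7. 264.] [0.043 0.055] [0.4344 0.8404] 240.0
[219. 261.] [0.035 0.211] [0.4425 0.3644] 632.0
[305. 231.] [0.026 0.182] [0.5105 0.1719] 388.5
[453. 204.] [0.18  0.249] [ 0.5729 -0.1616] 7920.5
[274. 148.] [0.112 0.113] [0.7014 0.2434] 1828.0
[350. 140.] [0.063 0.164] [0.7196 0.0716] 1339.0
[ 47. 128.] [0.063 0.099] [0.7488 0.7673] 881.5
[ 69. 117.] [0.023 0.08 ] [0.7758 0.7187] 226.0
[182. 124.] [0.097 0.099] [0.758  0.4566] 1377.5
[506.  83.] [0.321 0.355] [ 0.858  -0.2892] 11171.5
[95. 41.] [0.165 0.204] [0.9593 0.6654] 4352.5
[624.   6.] [0.032 0.073] [ 1.0403 -0.5715] 183.5
[580.  11.] [0.054 0.136] [ 1.0294 -0.4693] 241.0
```

View pics/tray_top0.png

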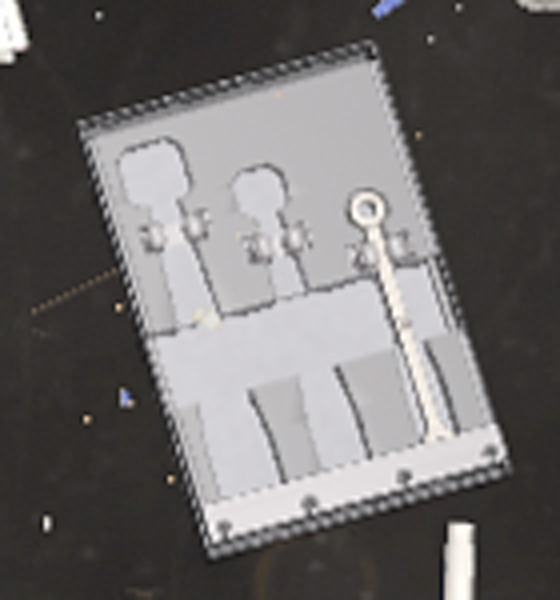

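```bash
python3 - <<'E'
from h import *
T=tcp(); print(T.round(3))
z=T[:3,2]; print('tool z yaw',np.degrees(np.arctan2(z[1],z[0])))
im=cv2.imread('pics/top0.png');K,C=cam('top')
hsv=cv2.cvtColor(im,cv2.COLOR_BGR2HSV)
m=((hsv[...,2]>130)&(hsv[...,1]<60)).astype(np.uint8)*255
for c in tobox(m[:320],150):
    r=cv2.minAreaRect(c)
    if abs(r[0][0]-305)<4:
        p=plane(K,C,c[:,0,:],0.004)[:,:2]; r=cv2.minAreaRect((p*1000).astype(np.float32)); b=cv2.boxPoints(r);print(r)
        d=b[1]-b[0] if np.linalg.norm(b[1]-b[0])>np.linalg.norm(b[2]-b[1]) else b[2]-b[1]
        print('spanner heading',np.degrees(np.arctan2(d[1],d[0])), 'pca', cv2.fitLine((p*1000).astype(np.float32),cv2.DIST_L2,0,.01,.01).ravel())
    if abs(r[0][0]-453)<4:
        p=plane(K,C,c[:,0,:],0.016)[:,:2]; b=cv2.boxPoints(cv2.minAreaRect((p*1000).astype(np.float32)));print('tray box',b)
# tray frame outer corners from 4x crop
cr=np.array([[78,125],[375,40],[512,468],[213,558]])/4+[380,130]
w=plane(K,C,cr,0.008);print(w.round(4)*1000)
print([np.linalg.norm(w[i]-w[(i+1)%4]).round(4) for i in range(4)],w.mean(0))
for a,b in((3,0),(2,1)): d=w[b]-w[a];print('tray heading',np.degrees(np.arctan2(d[1],d[0])))
E
```

```text
[[-0.001  0.912  0.409  0.225]
 [ 0.001  0.409 -0.912 -0.502]
 [-1.    -0.    -0.001  0.231]
 [ 0.     0.     0.     1.   ]]
tool z yaw -65.8300494472333
((510.60186767578125, 171.96316528320312), (25.852481842041016, 181.9907684326172), 76.58512115478516)
spanner heading -13.414879 pca [ 9.7265077e-01 -2.3227239e-01  5.1465466e+02  1.7066986e+02]
tray box [[ 429.68707  -106.892365]
 [ 477.4958   -275.33115 ]
 [ 711.1882   -209.00122 ]
 [ 663.37946   -40.56244 ]]
[[ 669.   -41.2    8. ]
 [ 718.3 -210.9    8. ]
 [ 473.3 -280.2    8. ]
 [ 423.  -112.6    8. ]]
[np.float64(0.1768), np.float64(0.2547), np.float64(0.175), np.float64(0.2561)] [ 0.57090239 -0.16124827  0.008     ]
tray heading 16.18962539319293
tray heading 15.792581615505153
```

```bash
python3 - <<'E'
from h import *
print(delta(tcp(),down(-74),[0.571,-0.161,0.13]))
E
```

```text
(array([ 8.17, -0.07,  0.01]), array([ 100.8,  455. , -169. ]))
```

{"op": "carry_out", "data": {"increments": [[0,0,0,10,45.5,-16.9,100],[0,0,0,10,45.5,-16.9,100],[0,0,0,10,45.5,-16.9,100],[0,0,0,10,45.5,-16.9,100],[0,0,0,10,45.5,-16.9,100],[0,0,0,10,45.5,-16.9,100],[0,0,0,10,45.5,-16.9,100],[0,0,0,10,45.5,-16.9,100],[0,0,0,10,45.5,-16.9,100],[0,0,0,10,45.5,-16.9,100],[8.2,0,0,0,0,0,100],[0,0,0,0,0,0,100]]}}

```text
time: 1.6
ee_pos: [0.5711, -0.1608, 0.1306]
tcp_rot: [-119.9, 89.9, 166.1]
wrist_force: [0.1, -0.1, 1.1]
opening: 0.0855
```

```bash
python3 - <<'E'
from h import *
o=sensors.get_obs(); T=tcp(o); np.save('T1.npy',T)
im=vision.camera('wrist')[:,:,::-1]; cv2.imwrite('pics/w1.png',im)
print(o['time'],o['q'].round(1),T.round(4), o['wrist_force'])
E
```

```text
1.6 [-15.7  10.1   4.7  84.6  -0.  148.2] [[-1.200e-03  9.610e-01  2.767e-01  5.711e-01]
 [ 3.000e-04  2.767e-01 -9.610e-01 -1.608e-01]
 [-1.000e+00 -1.100e-03 -6.000e-04  1.306e-01]
 [ 0.000e+00  0.000e+00  0.000e+00  1.000e+00]] [ 0.06367241 -0.14890021  1.09950229]
```

View pics/w1.png

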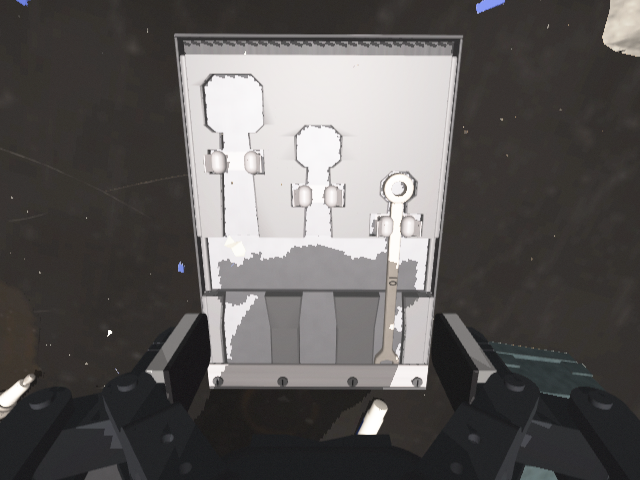

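```bash
python3 - <<'E'
from h import *
im=cv2.imread('pics/w1.png')
a=cv2.resize(im[28:78,170:470],None,fx=2.6,fy=5,interpolation=cv2.INTER_CUBIC)
b=cv2.resize(im[345:400,200:440],None,fx=3.25,fy=5,interpolation=cv2.INTER_CUBIC)
b=cv2.copyMakeBorder(b,0,0,0,max(0,a.shape[1]-b.shape[1]),cv2.BORDER_CONSTANT)[:, :a.shape[1]]
cv2.imwrite('pics/w1z.png',np.vstack([a,b]))
g=cv2.cvtColor(im,cv2.COLOR_BGR2GRAY)
print('top cols 250',g[30:64,250]);print('bot col 300',g[358:395,320])
K,C=cam('wrist',np.load('T1.npy'));print(C[:3,3])
h=np.radians(16.0);ex=np.array([np.cos(h),np.sin(h)]);ey=np.array([-ex[1],ex[0]]);c0=np.array([.571,-.161])
def tr(uv,z): p=plane(K,C,uv,z)[:,:2]-c0; return (np.c_[p@ex,p@ey]*1000).round(1)
# frame outer corners guess z
for z in (0.0,.008,.016,.02): print(z,tr([[176,36],[462,36],[429,388],[210,388]],z).tolist())
E
```

```text
top cols 250 [ 46  46  45  62 111 136 122  84  48  50  79  93  83  82 120 152 152 151
 150 151 152 152 152 152 187 225 232 232 232 233 232 232 232 232]
bot col 300 [141 141 140 141 139 121 107 134 150 154 156 155 156 156 155 155 154 155
 155 155 156 157 158 156 156 155 152 153 123  78  76  51  31  32  31  32
  32]
[ 0.64514099 -0.1390993   0.27360375]
0.0 [[128.1, 92.7], [128.4, -89.6], [-139.5, -92.1], [-139.8, 94.0]]
0.008 [[126.6, 90.0], [126.9, -86.9], [-133.2, -89.4], [-133.5, 91.3]]
0.016 [[125.1, 87.3], [125.4, -84.3], [-126.8, -86.7], [-127.1, 88.5]]
0.02 [[124.3, 86.0], [124.7, -83.0], [-123.7, -85.3], [-123.9, 87.2]]
```

View pics/w1z.png

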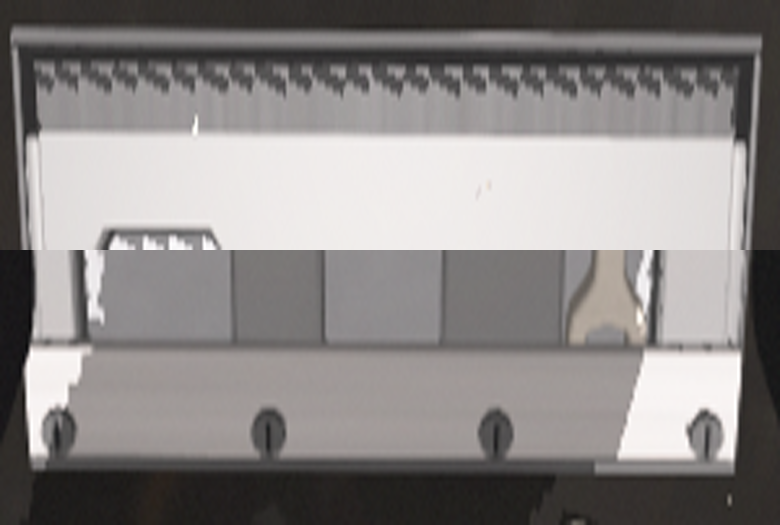

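```bash
python3 - <<'E'
from h import *
im=cv2.imread('pics/w1.png')
cv2.imwrite('pics/w1m.png',cv2.resize(im[110:310,270:370],None,fx=4,fy=3,interpolation=cv2.INTER_CUBIC))
K,C=cam('wrist',np.load('T1.npy'))
h=np.radians(16.0);ex=np.array([np.cos(h),np.sin(h)]);ey=np.array([-ex[1],ex[0]]);c0=np.array([.571,-.161])
def tr(uv,z): p=plane(K,C,uv,z)[:,:2]-c0; return (np.c_[p@ex,p@ey]*1000).round(1)[0]
print('strip edge top z21.5',tr([320,364.5],.0215),tr([320,364.5],.0185))
print('strip outer',tr([320,386],.0215))
print('clips',tr([305,195],.022),tr([332,195],.022))
print('trough +x',tr([320,237.5],.016),' -x',tr([320,291.5],.0185),tr([320,291.5],.016))
print('ring recess top',tr([320,125],.016),'bottom')
print('inlay +x end',tr([320,52.5],.016),tr([250,53.5],.016))
print('frame +x outer/inner',[tr([250,r],z) for r in(33.5,36.5) for z in (.008,.01,.012)])
print('small ring hole',tr([398,188],.017))
E
```

```text
strip edge top z21.5 [-101.1    0.6] [-103.2    0.6]
strip outer [-120.7    0.5]
clips [30.  10.7] [30.1 -7.2]
trough +x [-1.1  0.7]  -x [-41.3   0.7] [-42.5   0.7]
ring recess top [74.2  0.8] bottom
inlay +x end [116.3   0.9] [115.7  43.4]
frame +x outer/inner [array([128. ,  44.2]), array([127.7,  43.8]), array([127.3,  43.5]), array([126.4,  44.3]), array([126. ,  43.9]), array([125.6,  43.6])]
small ring hole [ 34.  -51.5]
```

View pics/w1m.png

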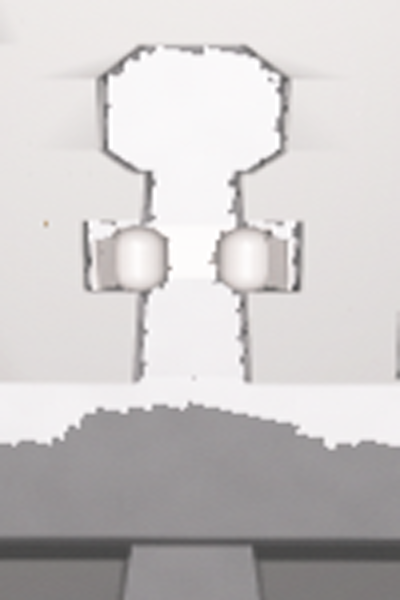

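```bash
python3 - <<'E'
from h import *
print(delta(tcp(),down(-74),[0.5155,0.1708,0.13]))
E
```

```text
(array([ 0.14, -0.02,  0.04]), array([   1. ,   39.1, -334.4]))
```

{"op": "carry_out", "data": {"increments": [[0,0,0,0,6.5,-55.7,100],[0,0,0,0,6.5,-55.7,100],[0,0,0,0,6.5,-55.7,100],[0,0,0,0,6.5,-55.7,100],[0,0,0,0,6.5,-55.7,100],[0,0,0,0,6.5,-55.7,100],[-10.6,0,0,0,0,0,100],[-10.6,0,0,0,0,0,100],[-10.6,0,0,0,0,0,100],[-10.6,0,0,0,0,0,100],[-10.6,0,0,0,0,0,100],[-10.6,0,0,0,0,0,100]]}}

```text
time: 3.15
ee_pos: [0.5199, 0.1594, 0.1316]
tcp_rot: [113.6, 89.5, 104.6]
wrist_force: [0.1, -1.1, 0.3]
opening: 0.0852
```

{"op": "carry_out", "data": {"increments": [[-10.6,0,0,0,0,0,100],[-10.6,0,0,0,0,0,100],[-10.6,0,0,0,0,0,100],[-10.6,0,0,0,0,0,100],[-10.6,0,0,0,0,0,100],[-10.6,0,0,0,0,0,100],[-10.6,0,0,0,0,0,100],[-10.6,0,0,0,0,0,100],[-10.6,0,0,0,0,0,100],[-10.6,0,0,0,0,0,100],[-10.6,0,0,0,0,0,100],[-10.6,0,0,0,0,0,100]]}}

```text
time: 4.65
ee_pos: [0.5199, 0.1594, 0.1316]
tcp_rot: [-13.9, 89.5, 104.3]
wrist_force: [0.6, -0.4, 0.2]
opening: 0.0855
```

{"op": "carry_out", "data": {"increments": [[-10.6,0,0,0,0,0,100],[-10.6,0,0,0,0,0,100],[-10.6,0,0,0,0,0,100],[-10.6,0,0,0,0,0,100],[-10.6,0,0,0,0,0,100],[-10.6,0,0,0,0,0,100],[-10.6,0,0,0,0,0,100],[-10.6,0,0,0,0,0,100],[-10.6,0,0,0,0,0,100],[-10.6,0,0,0,0,0,100],[-10.6,0,0,0,0,0,100],[-10.6,0,0,0,0,0,100]]}}

```text
time: 6.15
ee_pos: [0.5199, 0.1594, 0.1316]
tcp_rot: [-141.7, 89.5, 103.7]
wrist_force: [-0.4, -0.5, -0.1]
opening: 0.0854
```

```bash
python3 - <<'E'
from h import *
o=sensors.get_obs(); T=tcp(o)
im=vision.camera('wrist')[:,:,::-1].copy(); cv2.imwrite('pics/w2.png',im); np.save('T2.npy',T)
print(o['time'],o['q'].round(1),o['ee_pos'],np.degrees(np.arctan2(T[1,2],T[0,2])))
E
```

```text
6.15 [  16.8    3.3   -2.8   84.     0.5 -138.6] [0.51992937 0.1593802  0.13161638] -114.60570784171252
```

View pics/w2.png

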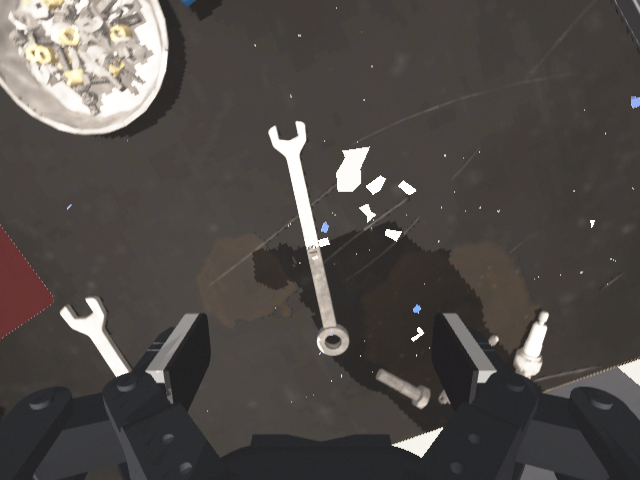

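```bash
python3 - <<'E'
from h import *
T=np.load('T2.npy');K,C=cam('wrist',T)
im=cv2.imread('pics/w2.png');hsv=cv2.cvtColor(im,cv2.COLOR_BGR2HSV)
m=((hsv[...,2]>120)).astype(np.uint8)*255
m[:, :255]=0; m[:,352:]=0; m[360:]=0; m[:110]=0
n,l,st,ce=cv2.connectedComponentsWithStats(m)
print([ (s.tolist()) for s in st if s[4]>100])
# ring: circle fit by minEnclosing in a window about (333,341) 
w=m.copy(); w[:326]=0; c=max(tobox(w,20),key=cv2.contourArea); (cx,cy),r=cv2.minEnclosingCircle(c); print('ring px',cx,cy,r)
ring=plane(K,C,[[333,341]],.007)[0]; 
tips=plane(K,C,[[270,127],[303,123]],.006)
print('ring',ring,'tips',tips)
mid=tips.mean(0); d=(ring-mid)[:2];print('len tip->ring',np.linalg.norm(d),'exp .169; tip width',np.linalg.norm(tips[0]-tips[1]),'heading',np.degrees(np.arctan2(d[1],d[0])))
u=d/np.linalg.norm(d); print('origin from ring',ring[:2]-.078*u,'from tips',mid[:2]+.091*u)
E
```

```text
[[0, 0, 640, 480, 302787], [268, 121, 81, 235, 3796], [336, 149, 16, 43, 535]]
ring px 331.1236572265625 341.44622802734375 17.452316284179688
ring [0.43327372 0.18848867 0.007     ] tips [[0.59984255 0.1604493  0.006     ]
 [0.59297784 0.1392798  0.006     ]]
len tip->ring 0.1676464452154854 exp .169; tip width 0.022254711832307948 heading 166.67994829291908
origin from ring [0.50917539 0.17051822] from tips [0.50785825 0.17083007]
```

```bash
python3 - <<'E'
from h import *
T=tcp();Rt=down(-103.35)
print(delta(T,Rt,[.5144,.1699,.06])); T2=T.copy();T2[:3,:3]=Rt
print(delta(T2,Rt,[.5144,.1699,.002]), T[:3,0])
E
```

```text
(array([-10.74,  -0.4 ,   0.26]), array([71.7, -9. , -6.9]))
(array([0., 0., 0.]), array([129.6,  -7.8,  -8.9])) [-0.00202366  0.00799844 -0.99996596]
```

{"op": "carry_out", "data": {"increments": [[-10.6,-0.4,0.2,0,0,0,60],[0,0,0,50,-7.8,-8.9,60],[0,0,0,50,0,0,60],[0,0,0,15,0,0,60],[0,0,0,0,0,0,60]]}}

```text
time: 6.82
ee_pos: [0.5142, 0.1703, 0.0165]
tcp_rot: [-72.4, 89.9, -177.0]
wrist_force: [0.1, -0.2, -0.1]
opening: 0.0513
```

```bash
python3 - <<'E'
from h import *
T=tcp();Rt=down(-103.35)
print(delta(T,Rt,[.5144,.1699,.002])); print(T[:3,3],sensors.get_obs()['opening'])
im=vision.camera('wrist')[:,:,::-1].copy(); cv2.imwrite('pics/w3.png',im)
E
```

```text
(array([-1.17,  0.04,  0.13]), array([14.5,  0.3,  0.3]))
[0.51423956 0.17030701 0.01651831] 0.05134645967388192
```

View pics/w3.png

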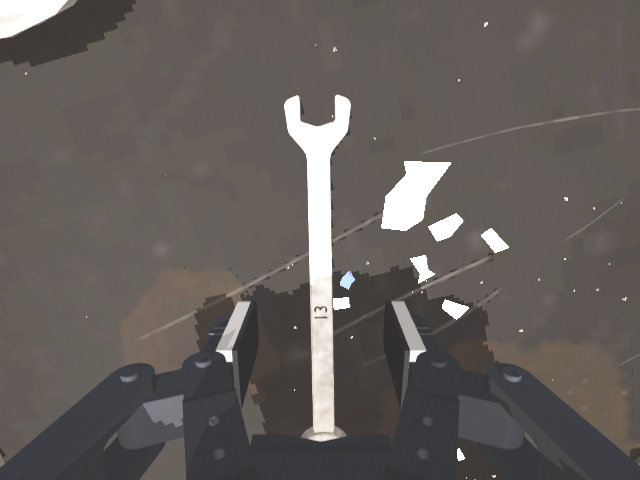

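{"op": "carry_out", "data": {"increments": [[-1.1,0,0,10,0.3,0.3,60],[0,0,0,4.5,0,0,60],[0,0,0,0,0,0,0],[0,0,0,0,0,0,0],[0,0,0,0,0,0,0],[0,0,0,0,0,0,0]], "squeeze": 70}}

```text
time: 7.62
ee_pos: [0.5148, 0.1705, 0.0023]
tcp_rot: [-101.7, 89.9, 154.9]
wrist_force: [-1.2, 0.6, 5.8]
opening: 0.0145
```

```bash
python3 - <<'E'
from h import *
o=sensors.get_obs();print(o['opening'],o['wrist_force'],o['ee_pos'])
im=vision.camera('wrist')[:,:,::-1].copy(); cv2.imwrite('pics/w4.png',im)
K,C=cam('wrist'); g=lambda uv,z:plane(K,C,uv,z)[0]
o=sensors.get_obs();print(o['opening'])
E
```

```text
0.014506914795019565 [-1.20810085  0.55491409  5.7716715 ] [0.51478839 0.17052003 0.00233233]
0.014125184388564105
```

View pics/w4.png

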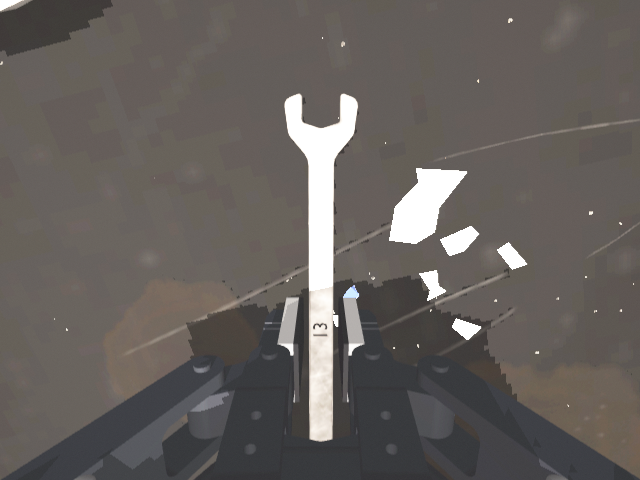

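```bash
cat >> h.py <<'E'
def jawtips(im,K,C,z,box):
    hsv=cv2.cvtColor(im,cv2.COLOR_BGR2HSV)
E
python3 - <<'E'
from h import *
K,C=cam('wrist');T=tcp()
t=plane(K,C,[[292,95],[350,95]],.006)
print(t, (T[:3,:3].T@(t-T[:3,3]).T).T*1000)
E
```

```text
[[0.59988515 0.16015383 0.006     ]
 [0.59535826 0.1410255  0.006     ]] [[-3.70139197 85.16293943 -9.59188157]
 [-3.70581007 85.18020025 10.06480591]]
```

{"op": "carry_out", "data": {"increments": [[0,0,0,0,0,0,0],[0,0,0,0,0,0,0]]}}

```text
time: 7.92
ee_pos: [0.5148, 0.1705, 0.0024]
tcp_rot: [-105.4, 89.9, 151.2]
wrist_force: [-1.7, 0.1, 5.5]
opening: 0.0146
```

{"op": "carry_out", "data": {"increments": [[0,0,0,-10,0,0,0],[0,0,0,-40,0,0,0],[0,0,0,-50,0,0,0],[0,0,0,0,0,0,0]]}}

```text
time: 8.43
ee_pos: [0.5167, 0.171, 0.1064]
tcp_rot: [128.1, 89.7, 24.7]
wrist_force: [0.5, -0.2, -2.1]
opening: 0.0142
```

```bash
python3 - <<'E'
from h import *
o=sensors.get_obs();print(o['opening'],o['wrist_force'],o['ee_pos'],o['torque'])
im=vision.camera('wrist')[:,:,::-1].copy(); cv2.imwrite('pics/w5.png',im)
T=tcp();h=np.radians(16.)
ex=np.array([np.cos(h),np.sin(h),0]);ey=np.array([-ex[1],ex[0],0]);c0=np.array([.571,-.161,0])
# carry target: straddle tray, tool z yaw 106; high
p=c0+ex*-.010+ey*.0007; p[2]=.11
print('rot about world',106-(-103.35)-360)
print(delta(T,T[:3,:3],p)[1])
E
```

```text
0.014199972887550729 [ 0.48438399 -0.1837827  -2.09504284] [0.5167259  0.17102935 0.10636687] [ 5.85906171e-05  7.52647494e-03 -1.07123302e-02]
rot about world -150.65
[ -6.5 121.4 314.2]
```

View pics/w5.png

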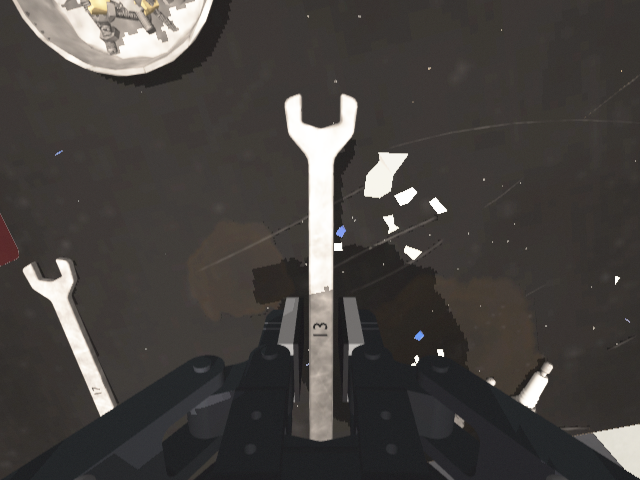

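{"op": "carry_out", "data": {"increments": [[0,0,0,-1,17.3,44.9,0],[0,0,0,-1,17.3,44.9,0],[0,0,0,-1,17.3,44.9,0],[0,0,0,-1,17.3,44.9,0],[0,0,0,-1,17.3,44.9,0],[0,0,0,-1,17.3,44.9,0],[0,0,0,-1,17.3,44.9,0],[10.6,0,0,0,0,0,0],[10.6,0,0,0,0,0,0],[10.6,0,0,0,0,0,0],[10.6,0,0,0,0,0,0],[10.6,0,0,0,0,0,0]]}}

```text
time: 9.98
ee_pos: [0.5626, -0.1498, 0.107]
tcp_rot: [31.7, 89.3, -126.4]
wrist_force: [-0.4, 0.1, -0.8]
opening: 0.0141
```

{"op": "carry_out", "data": {"increments": [[10.6,0,0,0,0,0,0],[10.6,0,0,0,0,0,0],[10.6,0,0,0,0,0,0],[10.6,0,0,0,0,0,0],[10.6,0,0,0,0,0,0],[10.6,0,0,0,0,0,0],[10.6,0,0,0,0,0,0],[10.6,0,0,0,0,0,0],[10.6,0,0,0,0,0,0],[2,0,0,0,0,0,0],[0,0,0,0,0,0,0]]}}

```text
time: 11.35
ee_pos: [0.563, -0.1499, 0.1079]
tcp_rot: [135.0, 89.4, -119.9]
wrist_force: [-0.8, -0.1, -1.2]
opening: 0.0143
```

```bash
python3 - <<'E'
from h import *
o=sensors.get_obs();print(o['time'],o['q'].round(1),o['opening'],o['wrist_force'],o['ee_pos'])
T=tcp();np.save('T6.npy',T);im=vision.camera('wrist')[:,:,::-1].copy(); cv2.imwrite('pics/w6.png',im)
print(delta(T,down(106),T[:3,3]))
E
```

```text
11.35 [-14.6   8.9   0.8  82.   -0.6 -29.7] 0.014313222013729272 [-0.7922827  -0.10812606 -1.21454022] [ 0.56300342 -0.14991678  0.10788889]
(array([-0.89, -0.44, -0.45]), array([0., 0., 0.]))
```

View pics/w6.png

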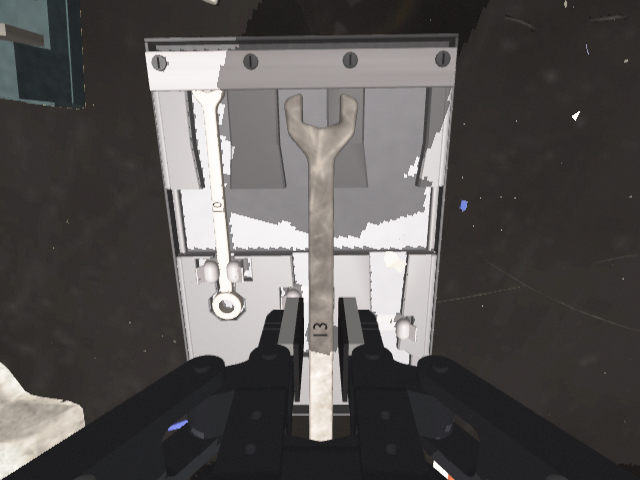

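```bash
python3 - <<'E'
from h import *
im=cv2.imread('pics/w6.png')
cv2.imwrite('pics/w6z.png',cv2.resize(im[30:200,200:400],None,fx=4,fy=3.4,interpolation=cv2.INTER_CUBIC))
g=cv2.cvtColor(im,cv2.COLOR_BGR2GRAY)
print(g[75:105,260]);print('row110',g[110,222:285]);print(g[105,325:345],g[105,355:372])
K,C=cam('wrist',np.load('T6.npy'))
h=np.radians(16.0);ex=np.array([np.cos(h),np.sin(h)]);ey=np.array([-ex[1],ex[0]]);c0=np.array([.571,-.161])
def tr(uv,z): p=plane(K,C,uv,z)[:,:2]-c0; return (np.c_[p@ex,p@ey]*1000).round(1)[0]
for z in (.0215,.0185):print('strip edge',[tr([u,88.5],z) for u in (240,300,360)])
print('walls',tr([281,110],.0185),tr([327.5,100],.0185),tr([364,110],.0185))
print('screws',[tr(p,.0215) for p in ([160,62],[251,62],[350,60],[443,59])])
print('small ring',tr([228,305],.018), 'frame end',tr([300,38],.01),tr([300,45],.016))
print('trough edge',tr([400,254],.016),'-x edge',tr([260,188],.0185))
T=np.load('T6.npy');print('tcp',((T[:2,3]-c0)@ex*1000,(T[:2,3]-c0)@ey*1000))
E
```

```text
[157 157 157 156 157 156 155 154 155 154 152 152 145 125 114 120 126 124
 125 125 124 124 124 124 123 124 124 124 125 124]
row110 [242 242 148 144 145 145  96 107 121 122 121 119 122 120 121 121 121 123
 122 122 122 123 122 123 121 122 124 123 121 123 123 124 124 124 123 123
 123 123 123 124 125 124 124 124 124 125 125 124 125 125 124 126 125 116
 113  83  66 145 147 146 145 145 135]
[148 134 103 107 121 123 122 124 124 126 127 127 129 129 114  83 116 128
 146 154] [157 142 114 123 130 130 130 124  89 109 149 149 149 151 149 151 151]
strip edge [array([-101.5,  -31.1]), array([-101. ,    2.4]), array([-100.4,   35.8])]
strip edge [array([-101.7,  -31.7]), array([-101.2,    2.3]), array([-100.7,   36.1])]
walls [-89.9  -9. ] [-94.9  17.7] [-89.2  38.6]
screws [array([-115.7,  -74. ]), array([-114.9,  -24. ]), array([-115. ,   30.2]), array([-114.7,   80.7])]
small ring [ 33.2 -50.2] frame end [-128.5    2.6] [-123.8    2.8]
trough edge [-0.9 63.7] -x edge [-45.2 -23.8]
tcp (np.float64(-4.631860274762792), np.float64(12.858034500409754))
```

View pics/w6z.png

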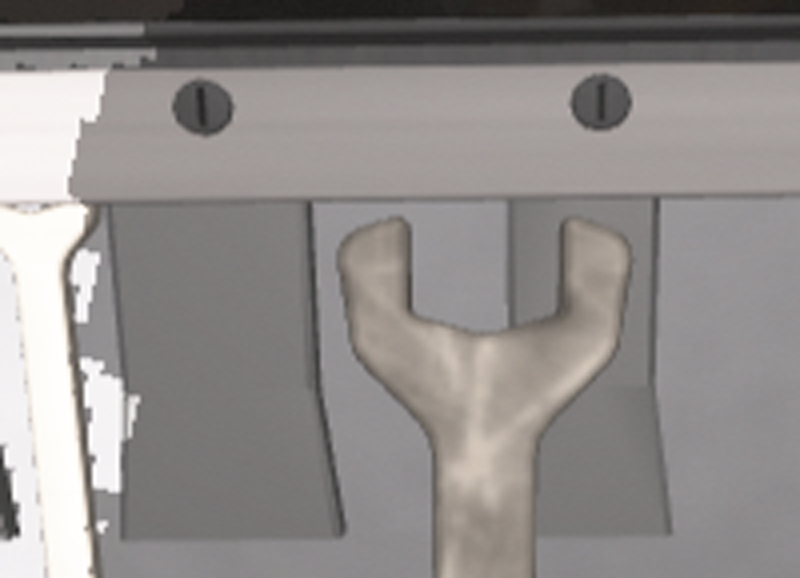

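```bash
cat >> h.py <<'E'
_h=np.radians(16.0);EX=np.array([np.cos(_h),np.sin(_h),0]);EY=np.array([-EX[1],EX[0],0]);C0=np.array([.571,-.161,0])
def W(x,y,z): return C0+EX*x/1000+EY*y/1000+np.array([0,0,z/1000])
def Tr(p): p=np.atleast_2d(p)-C0; return (np.c_[p@EX,p@EY,p[:,2]]*1000).round(1)
def tilt(yaw,a): return down(yaw)@R.from_euler('z',-a,degrees=True).as_matrix()
E
python3 - <<'E'
from h import *
T=tcp(); print(T[:3,3])
r,s=delta(T,down(105.8),T[:3,3]);print(r)
T2=T.copy();T2[:3,:3]=down(105.8);print(delta(T2,T2[:3,:3],W(-10.5,1.7,40)))
E
```

```text
[ 0.5631244  -0.14995753  0.10810036]
[-0.69 -0.45 -0.43]
(array([0., 0., 0.]), array([ 68.1,   5.9, -11.1]))
```

{"op": "carry_out", "data": {"increments": [[-0.7,-0.4,-0.4,0,0,0,0],[0,0,0,20,5.9,-11.1,0],[0,0,0,40,0,0,0],[0,0,0,8,0,0,0],[0,0,-9,0,0,0,0],[0,0,0,0,0,0,0]]}}

```text
time: 12.15
ee_pos: [0.5585, -0.1624, 0.0405]
tcp_rot: [-90.3, 81.0, 15.4]
wrist_force: [0.2, 0.4, -0.7]
opening: 0.0142
```

```bash
python3 - <<'E'
from h import *
o=sensors.get_obs();print(o['time'],o['opening'],o['wrist_force'])
T=tcp();np.save('T7.npy',T);im=vision.camera('wrist')[:,:,::-1].copy(); cv2.imwrite('pics/w7.png',im)
print('tcp',Tr(T[:3,3]),delta(T,tilt(105.8,9),T[:3,3]))
for p in ([2.3,85,0],[-3.7,85,0]): print('tip',Tr(T[:3,:3]@np.array(p)/1000+T[:3,3]))
cv2.imwrite('pics/w7z.png',cv2.resize(im[20:190,220:420],None,fx=4,fy=3.4,interpolation=cv2.INTER_CUBIC))
E
```

```text
12.15 0.014227824372317042 [ 0.18814012  0.40513456 -0.67043813]
tcp [[-12.4   2.1  40.5]] (array([-0.18, -0.07, -0.03]), array([0., 0., 0.]))
tip [[-96.    2.7  25. ]]
tip [[-96.9   2.7  30.9]]
```

View pics/w7z.png

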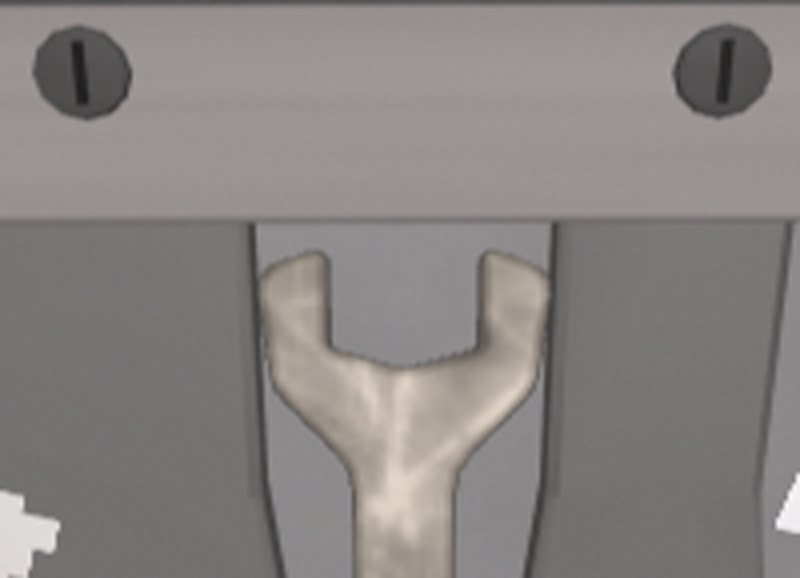

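View pics/w7.png

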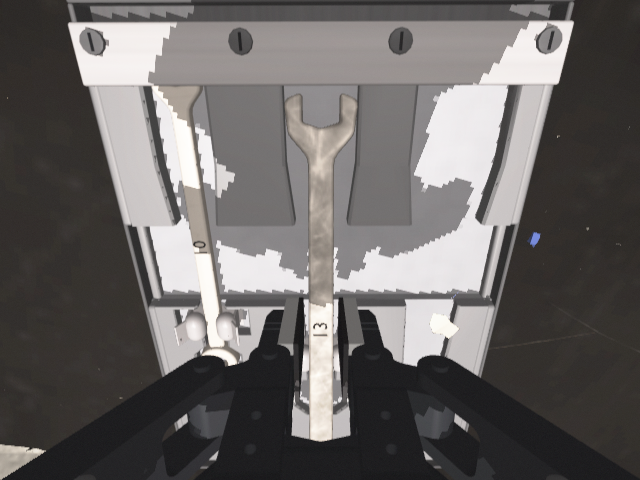

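{"op": "carry_out", "data": {"increments": [[0,0,0,6.4,1,0,0],[0,0,0,4.4,0.7,0,0],[0,0,0,2,0.3,0,0],[0,0,0,0,0,0,0]]}}

```text
time: 12.7
ee_pos: [0.5608, -0.1623, 0.0274]
tcp_rot: [-90.4, 81.0, 15.3]
wrist_force: [-0.8, -0.1, -1.2]
opening: 0.014
```

```bash
cat > chk.py <<'E'
from h import *
import sys
o=sensors.get_obs();T=tcp(o);im=vision.camera('wrist')[:,:,::-1].copy(); n=sys.argv[1]; cv2.imwrite(f'pics/{n}.png',im);np.save(f'{n}.npy',T)
print(round(o['time'],2),'open',o['opening'].round(4),'F',o['wrist_force'].round(1),'M',o['torque'].round(2),'tcp',Tr(T[:3,3]),delta(T,tilt(105.8,9),T[:3,3])[0])
for p in ([2.3,85,0],[-3.7,85,0]): print('tip',Tr(T[:3,:3]@np.array(p)/1000+T[:3,3]))
cv2.imwrite(f'pics/{n}z.png',cv2.resize(im[20:190,220:420],None,fx=4,fy=3.4,interpolation=cv2.INTER_CUBIC))
E
python3 chk.py w8
```

```text
Traceback (most recent call last):
  File "chk.py", line 4, in <module>
    print(round(o['time'],2),'open',o['opening'].round(4),'F',o['wrist_force'].round(1),'M',o['torque'].round(2),'tcp',Tr(T[:3,3]),delta(T,tilt(105.8,9),T[:3,3])[0])
                                    ^^^^^^^^^^^^^^^^^^
AttributeError: 'float' object has no attribute 'round'
```

```bash
sed -i "s/o\['opening'\].round(4)/round(o['opening'],4)/" chk.py; python3 chk.py w8
```

```text
12.75 open 0.0142 F [ 0.4 -0.3 -0.9] M [-0.05  0.18  0.01] tcp [[-10.1   1.5  27.6]] [-0.15 -0.1  -0.01]
tip [[-93.7   2.   12. ]]
tip [[-94.7   2.   18. ]]
```

View pics/w8z.png

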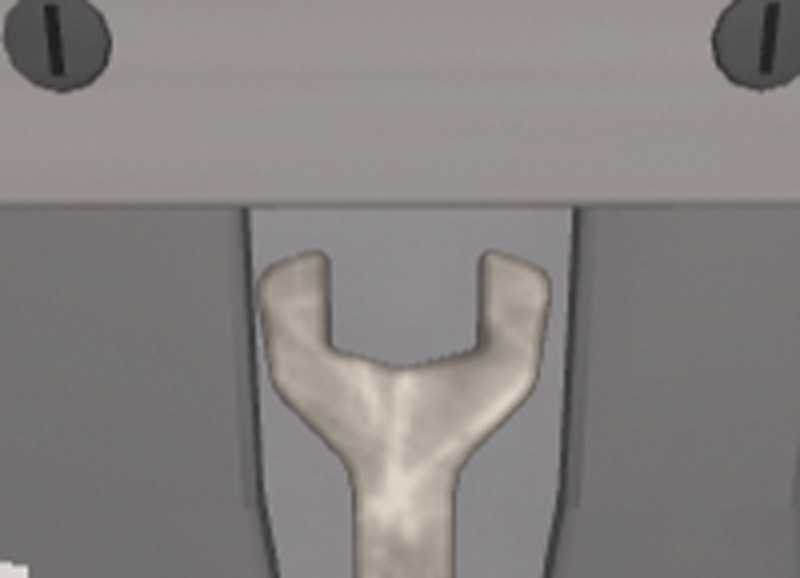

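{"op": "carry_out", "data": {"increments": [[0,0,0,1.2,0.2,0.6,0],[0,0,0,-0.6,4,0,0],[0,0,0,-0.6,4,0,0],[0,0,0,-0.5,3,0,0],[0,0,0,0,0,0,0]]}}

```text
time: 13.42
ee_pos: [0.5497, -0.165, 0.0266]
tcp_rot: [-90.6, 81.0, 15.1]
wrist_force: [0.2, 0.2, -0.7]
opening: 0.0143
```

```bash
python3 chk.py w9
```

```text
13.43 open 0.0143 F [ 0.2  0.2 -0.7] M [0.02 0.18 0.  ] tcp [[-21.6   2.1  26.6]] [-0.17 -0.12  0.02]
tip [[-105.2    2.6   11. ]]
tip [[-106.1    2.6   16.9]]
```

View pics/w9z.png

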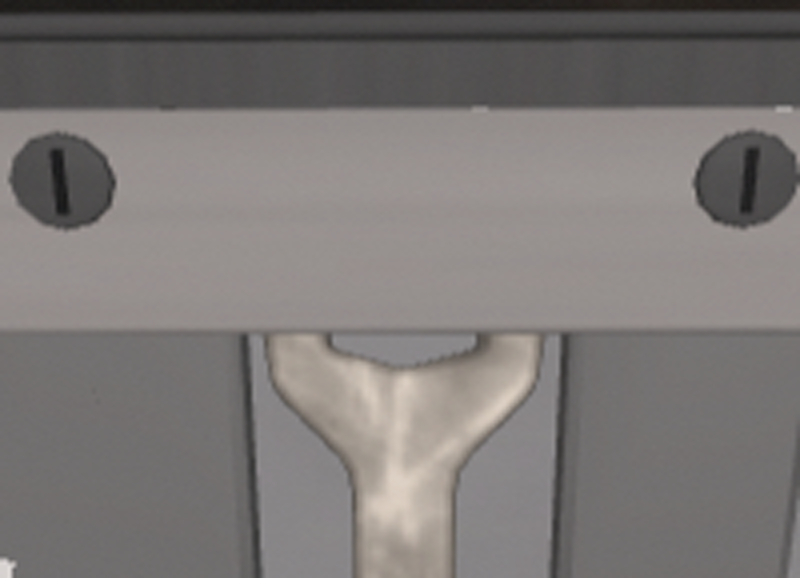

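```bash
python3 - <<'E'
from h import *
for n,re,tipz in (('w6',88.5,None),('w7',20+220/3.4,.0309),('w8',20+205/3.4,.018),('w9',20+330/3.4,.0169)):
    T=np.load('T6.npy' if n=='w6' else 'T7.npy' if n=='w7' else n+'.npy')
    K,C=cam('wrist',T)
    print(n,'strip edge x',Tr(plane(K,C,[[320,re]],.0215)),'tip(row 95)', Tr(plane(K,C,[[300,93.8]],tipz)) if tipz else '')
E
```

```text
w6 strip edge x [[-100.7   13.6   21.5]] tip(row 95) 
w7 strip edge x [[-101.1    2.8   21.5]] tip(row 95) [[-98.9  -3.9  30.9]]
w8 strip edge x [[-101.1    2.2   21.5]] tip(row 95) [[-96.7  -4.6  18. ]]
w9 strip edge x [[-101.3    2.8   21.5]] tip(row 95) [[-108.2   -4.    16.9]]
```

```bash
python3 - <<'E'
from h import *
for n in ('w8','w9'):
    T=np.load(n+'.npy');K,C=cam('wrist',T)
    o,d=ray(K,C,[[292,93.8],[350,93.8],[292,95]])
    Ti=np.linalg.inv(T); oT=Ti[:3,:3]@o+Ti[:3,3]; dT=d@T[:3,:3]
    for k in range(3):
        s=(-.0037-oT[0])/dT[k,0]; print(n,(oT+s*dT[k])*1000)
im=cv2.imread('pics/w8.png');g=cv2.cvtColor(im,cv2.COLOR_BGR2GRAY)
print('col 298 rows85-105',g[85:105,298]);im=cv2.imread('pics/w4.png');g=cv2.cvtColor(im,cv2.COLOR_BGR2GRAY)
print('w4',g[85:105,298])
E
```

```text
w8 [-3.7        86.99286441 -9.34212074]
w8 [-3.7        87.01110374 10.31238116]
w8 [-3.7        86.61267799 -9.3503051 ]
w9 [-3.7        86.99286441 -9.34212074]
w9 [-3.7        87.01110374 10.31238116]
w9 [-3.7        86.61267799 -9.3503051 ]
col 298 rows85-105 [141 142 143 142 141 140 140 140 124 112 131 142 146 145 143 141 143 143
 146 149]
w4 [ 96  96  95  95  94  96  95  94 148 248 255 255 255 255 255 255 255 255
 255 255]
```

```bash
python3 - <<'E'
from h import *
for i in range(3):
    print(vision.calibration('wrist')['mount'][:3].round(4).tolist(), sensors.get_obs()['tcp_rot'].round(2), sensors.get_obs()['ee_pos'].round(5))
T=tcp();K,C=cam('wrist',T)
for Tz in (T,):
  o,d=ray(K,C,[[292,95]]);Ti=np.linalg.inv(T); oT=Ti[:3,:3]@o+Ti[:3,3]; dT=d@T[:3,:3];print(oT,dT); print((oT+(-.0037-oT[0])/dT[0,0]*dT[0])*1000)
E
```

```text
[[0.0009, 0.3034, -0.9529, -0.1432], [0.001, 0.9529, 0.3034, 0.0783], [1.0, -0.0012, 0.0005, 0.0005]] [-90.57  80.97  15.05] [ 0.54983 -0.16493  0.02661]
[[0.0009, 0.3034, -0.9529, -0.1432], [0.001, 0.9529, 0.3034, 0.0783], [1.0, -0.0012, 0.0005, 0.0005]] [-90.57  80.97  15.05] [ 0.54983 -0.16493  0.02661]
[[0.0009, 0.3034, -0.9529, -0.1432], [0.001, 0.9529, 0.3034, 0.0783], [1.0, -0.0012, 0.0005, 0.0005]] [-90.57  80.97  15.05] [ 0.54983 -0.16493  0.02661]
[-0.14319416  0.07834429  0.00045584] [[ 1.06961697  0.06340055 -0.07519179]]
[-3.7        86.61267799 -9.3503051 ]
```

{"op": "carry_out", "data": {"increments": [[0,0,0,-0.2,1,0,0],[0,0,0,0,0,0,0]]}}

```text
time: 13.72
ee_pos: [0.5489, -0.1651, 0.0265]
tcp_rot: [-90.5, 81.0, 15.1]
wrist_force: [-0.4, -0.6, -1.3]
opening: 0.0144
```

{"op": "carry_out", "data": {"increments": [[0,0,0,-0.1,0.8,0,0],[0,0,0,0,0,0,0]]}}

```text
time: 13.98
ee_pos: [0.5481, -0.1653, 0.0265]
tcp_rot: [-90.5, 81.0, 15.1]
wrist_force: [-0.1, 0.8, -0.8]
opening: 0.0147
```

{"op": "carry_out", "data": {"increments": [[0,0,0,-0.1,0.6,0,0],[0,0,0,0,0,0,0]]}}

```text
time: 14.22
ee_pos: [0.5475, -0.1655, 0.0265]
tcp_rot: [-90.5, 81.0, 15.1]
wrist_force: [-0.3, -0.3, -0.7]
opening: 0.0141
```

{"op": "carry_out", "data": {"increments": [[0,0,0,-0.1,0.6,0,0],[0,0,0,0,0,0,0]]}}

```text
time: 14.48
ee_pos: [0.5472, -0.1656, 0.0267]
tcp_rot: [-90.6, 80.9, 15.1]
wrist_force: [1.2, 0.6, -1.2]
opening: 0.0143
```

{"op": "carry_out", "data": {"increments": [[0,0,0,0,0.5,0,0],[0,0,0,0,0,0,0]]}}

```text
time: 14.72
ee_pos: [0.547, -0.1657, 0.0268]
tcp_rot: [-90.6, 80.9, 15.0]
wrist_force: [4.4, 1.2, -0.1]
opening: 0.0142
```

```bash
python3 - <<'E'
from h import *
T=tcp();print('tcp',Tr(T[:3,3])); p=np.array([2.3,86,0])/1000
tip=T[:3,:3]@p+T[:3,3];print('tip',Tr(tip))
R2=tilt(105.65,6.5); t2=tip+EX*.0006+np.array([0,0,-.0005]); tcp2=t2-R2@p
print(delta(T,R2,tcp2), Tr(tcp2), 'backoff only',delta(T,T[:3,:3],T[:3,3]+EX*.0006)[1])
E
```

```text
tcp [[-24.4   2.1  26.8]]
tip [[-109.     2.6   10.9]]
(array([ 0.01, -0.1 ,  2.58]), array([ 4.5, -0.5, -0. ])) [[-23.2   2.1  22.4]] backoff only [ 0.1 -0.6  0. ]
```

{"op": "carry_out", "data": {"increments": [[0,0,0,0.1,-1,0,0],[0,0,0,0,0,0,0]]}}

```text
time: 14.98
ee_pos: [0.5472, -0.1655, 0.0263]
tcp_rot: [-90.5, 81.0, 15.1]
wrist_force: [1.5, 0.8, -1.3]
opening: 0.0142
```

{"op": "carry_out", "data": {"increments": [[0,0,0,0.1,-0.6,0,0],[0,0,1.3,2.2,0,0,0],[0,0,1.3,2.2,0,0,0],[0,0,0,0,0,0,0]]}}

```text
time: 15.48
ee_pos: [0.5488, -0.165, 0.0216]
tcp_rot: [-90.5, 83.7, 15.2]
wrist_force: [-0.1, -0.7, -1.0]
opening: 0.0142
```

```bash
python3 chk.py w10
```

```text
15.47 open 0.0142 F [-0.1 -0.7 -1. ] M [-0.04  0.11  0.08] tcp [[-22.5   2.3  21.6]] [-0.14 -0.07 -2.66]
tip [[-106.7    2.8   10. ]]
tip [[-107.3    2.8   15.9]]
```

View pics/w10.png

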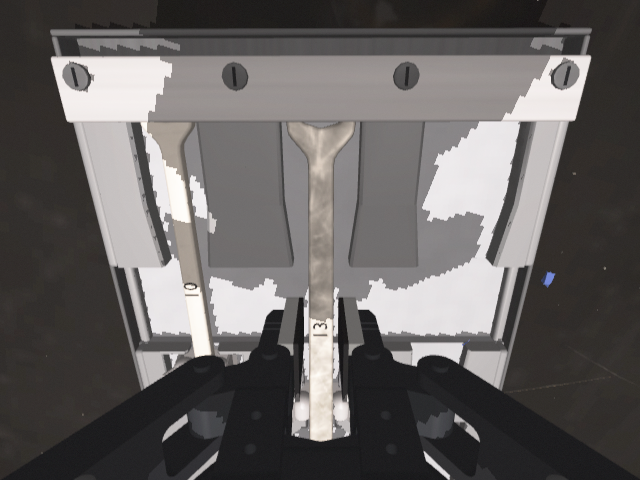

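{"op": "carry_out", "data": {"increments": [[0,0,0.6,0.8,0.6,0,0],[0,0,0,0,0,0,0]]}}

```text
time: 15.78
ee_pos: [0.5481, -0.1653, 0.0212]
tcp_rot: [-90.8, 84.2, 14.9]
wrist_force: [-0.1, -1.0, -0.8]
opening: 0.014
```

{"op": "carry_out", "data": {"increments": [[0,0,0,0,0,0,25],[0,0,0,0,0,0,40],[0,0,0,0,0,0,40],[0,0,0,-30,0,0,40],[0,0,0,-30,0,0,40],[0,0,5.9,-20,0,0,40],[0,0,0,0,0,0,0]]}}

```text
time: 16.65
ee_pos: [0.5419, -0.1674, 0.102]
tcp_rot: [-168.8, 89.9, -63.1]
wrist_force: [0.5, 0.3, -0.2]
opening: 0.0177
```

```bash
python3 chk.py w11
```

```text
16.65 open 0.0177 F [ 0.5  0.3 -0.2] M [0.01 0.02 0.01] tcp [[-29.7   1.9 102. ]] [-0.11 -0.16 -8.97]
tip [[-114.7    2.3   99.7]]
tip [[-114.7    2.4  105.7]]
```

View pics/w11.png

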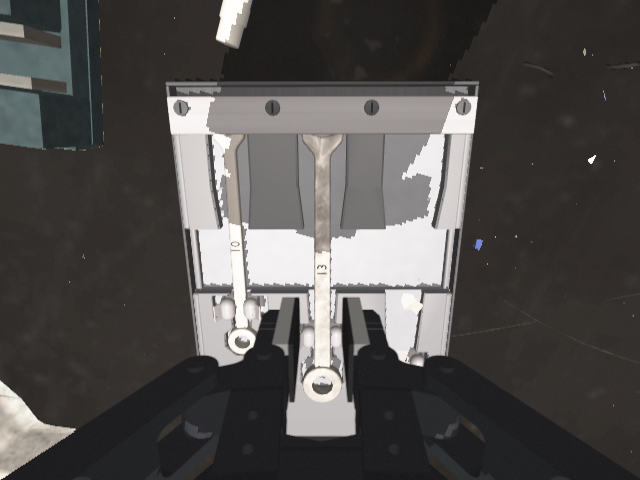

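```bash
python3 - <<'E'
from h import *
T=np.load('w11.npy');K,C=cam('wrist',T)
for z in (.029,.031): print(Tr(plane(K,C,[[322,383]],z)), 'strip',Tr(plane(K,C,[[322,132.5]],.0215)))
P=W(59.5,2.5,70)
print(delta(tcp(),down(105.7),P))
E
```

```text
[[58.7  2.6 29. ]] strip [[-101.8    3.1   21.5]]
[[57.2  2.6 31. ]] strip [[-101.8    3.1   21.5]]
(array([-0.03, -0.08,  0.01]), array([ 30.6, -89.9,   0.8]))
```

{"op": "carry_out", "data": {"increments": [[0,0,0,0,-30.5,0.1,0],[0,0,0,0,-30.5,0,0],[0,0,0,10,-30.4,0,0],[0,0,0,30,0,0,0],[0,0,0,20,0,0,0],[0,0,0,0,0,0,0]]}}

```text
time: 17.45
ee_pos: [0.6264, -0.1426, 0.0383]
tcp_rot: [81.9, 89.7, -172.5]
wrist_force: [-0.7, 0.7, -0.1]
opening: -0.0001
```

```bash
python3 chk.py w12; python3 - <<'E'
from h import *
cv2.imwrite('pics/s12.png',cv2.resize(vision.camera('side')[160:260,290:450,::-1],None,fx=4,fy=4,interpolation=cv2.INTER_CUBIC))
E
```

```text
17.45 open -0.0001 F [-0.7  0.7 -0.1] M [ 0.03  0.   -0.01] tcp [[58.4  2.4 38.3]] [-0.19  0.02 -9.25]
tip [[-26.6   3.   36.4]]
tip [[-26.6   3.   42.4]]
```

View pics/w12.png

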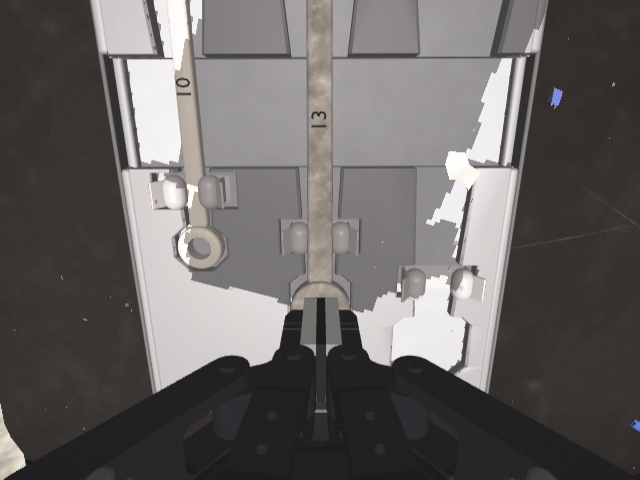

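View pics/s12.png

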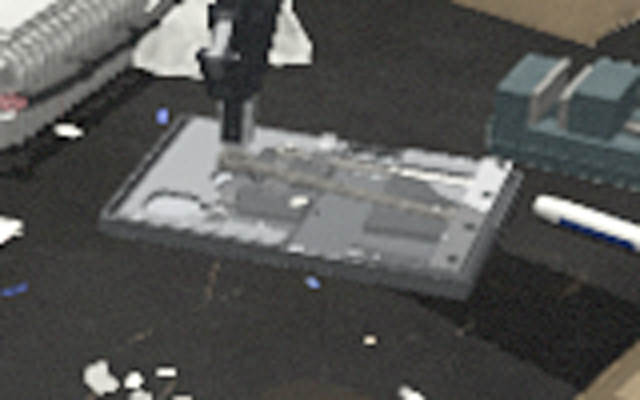

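{"op": "carry_out", "data": {"increments": [[0,0,0,3,-1.5,0,0],[0,0,0,2,0,0,0],[0,0,0,1,0,0,0],[0,0,0,0,0,0,0]]}}

```text
time: 18.05
ee_pos: [0.6296, -0.1424, 0.0347]
tcp_rot: [132.3, 89.9, -122.0]
wrist_force: [-0.6, 0.2, -0.4]
opening: 0.0002
```

{"op": "carry_out", "data": {"increments": [[0,0,0,1,0,0,0],[0,0,0,1,0,0,0],[0,0,0,0,0,0,0]]}}

```text
time: 18.42
ee_pos: [0.6298, -0.1424, 0.0328]
tcp_rot: [141.1, 89.9, -113.2]
wrist_force: [0.4, 0.1, 1.2]
opening: -0.0004
```

{"op": "carry_out", "data": {"increments": [[0,0,0,1,0,0,0],[0,0,0,1,0,0,0],[0,0,0,0,0,0,0]]}}

```text
time: 18.8
ee_pos: [0.63, -0.1425, 0.0316]
tcp_rot: [166.0, 89.9, -88.4]
wrist_force: [-0.9, -0.0, 6.7]
opening: -0.0005
```

{"op": "carry_out", "data": {"increments": [[0,0,0,1,0,0,0],[0,0,0,1,0,0,0],[0,0,0,0,0,0,0]]}}

```text
time: 19.18
ee_pos: [0.6301, -0.1424, 0.0292]
tcp_rot: [166.5, 89.9, -87.9]
wrist_force: [0.8, -0.4, 2.9]
opening: 0.0005
```

{"op": "carry_out", "data": {"increments": [[0,0,0,1,0,0,0],[0,0,0,1,0,0,0],[0,0,0,0,0,0,0]]}}

```text
time: 19.55
ee_pos: [0.6296, -0.1425, 0.0264]
tcp_rot: [127.7, 89.9, -126.7]
wrist_force: [0.5, -1.1, 2.3]
opening: -0.0002
```

{"op": "carry_out", "data": {"increments": [[0,0,0,1,0,0,0],[0,0,0,1,0,0,0],[0,0,0,0,0,0,0]]}}

```text
time: 19.92
ee_pos: [0.6295, -0.1423, 0.0244]
tcp_rot: [121.6, 89.9, -132.8]
wrist_force: [0.2, -1.2, 1.3]
opening: 0.0001
```

{"op": "carry_out", "data": {"increments": [[0,0,0,1,0,0,0],[0,0,0,1,0,0,0],[0,0,0,0,0,0,0]]}}

```text
time: 20.3
ee_pos: [0.6293, -0.1422, 0.0221]
tcp_rot: [105.4, 89.9, -149.0]
wrist_force: [-0.2, -0.9, -0.0]
opening: -0.0001
```

{"op": "carry_out", "data": {"increments": [[0,0,0,1,0,0,0],[0,0,0,1,0,0,0],[0,0,0,0,0,0,0]]}}

```text
time: 20.68
ee_pos: [0.6295, -0.1424, 0.0205]
tcp_rot: [125.7, 89.9, -128.7]
wrist_force: [0.2, 0.5, 0.2]
opening: 0.0001
```

{"op": "carry_out", "data": {"increments": [[0,0,0,1,0,0,0],[0,0,0,0.5,0,0,0],[0,0,0,0,0,0,0]]}}

```text
time: 21.05
ee_pos: [0.6296, -0.1424, 0.0192]
tcp_rot: [131.9, 89.9, -122.4]
wrist_force: [-0.1, 0.1, -1.1]
opening: 0.0003
```

```bash
python3 chk.py w13
```

```text
21.05 open 0.0003 F [-0.1  0.1 -1.1] M [0.05 0.05 0.06] tcp [[61.5  1.7 19.2]] [-0.16 -0.09 -9.09]
tip [[-23.5   2.3  17. ]]
tip [[-23.5   2.3  23. ]]
```

View pics/w13.png

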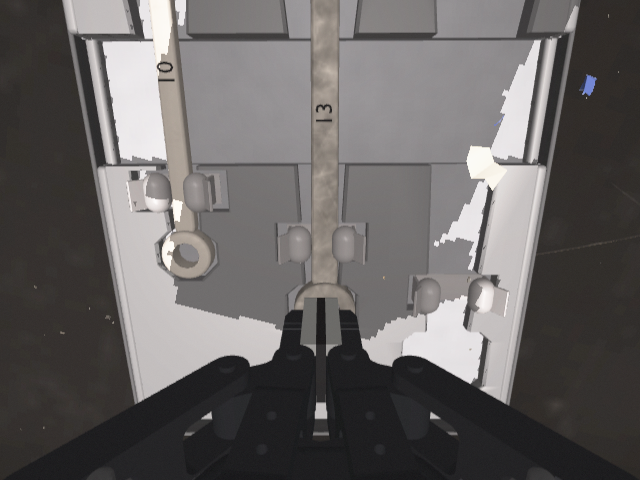

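{"op": "carry_out", "data": {"increments": [[0,0,0,1,0,0,0],[0,0,0,0.5,0,0,0],[0,0,0,0,0,0,0]]}}

```text
time: 21.48
ee_pos: [0.6297, -0.1424, 0.0181]
tcp_rot: [141.5, 89.9, -112.9]
wrist_force: [-2.0, 0.2, 3.9]
opening: 0.0003
```

{"op": "carry_out", "data": {"increments": [[0,0,0,0.7,0,0,0],[0,0,0,0,0,0,0]]}}

```text
time: 21.72
ee_pos: [0.6297, -0.1424, 0.0181]
tcp_rot: [154.6, 89.9, -99.8]
wrist_force: [-3.5, 0.0, 9.1]
opening: -0.0004
```

{"op": "carry_out", "data": {"increments": [[0,0,0,-10,0,0,0],[0,0,0,-40,0,0,0],[0,0,0,-40,30,0,0],[0,0,0,-20,40,0,0],[0,0,0,0,40,0,0],[0,0,0,0,0,0,0]]}}

```text
time: 22.48
ee_pos: [0.5223, -0.1725, 0.1282]
tcp_rot: [159.8, 89.9, -94.7]
wrist_force: [0.8, 0.1, -0.6]
opening: 0.0001
```

```bash
python3 chk.py w14; python3 - <<'E'
from h import *
cv2.imwrite('pics/s14.png',cv2.resize(vision.camera('side')[170:250,300:440,::-1],None,fx=5,fy=5,interpolation=cv2.INTER_CUBIC))
T=np.load('w14.npy');K,C=cam('wrist',T)
print('home ring expected px',proj(K,C,W(60.2,2.5,18)))
E
```

```text
22.48 open 0.0001 F [ 0.8  0.1 -0.6] M [ 0.06 -0.04 -0.01] tcp [[-50.    2.4 128.2]] [-0.25 -0.14 -9.05]
tip [[-135.    3.  126.]]
tip [[-135.    3.  132.]]
home ring expected px [[321.70543542 375.67658755]]
```

View pics/w14.png

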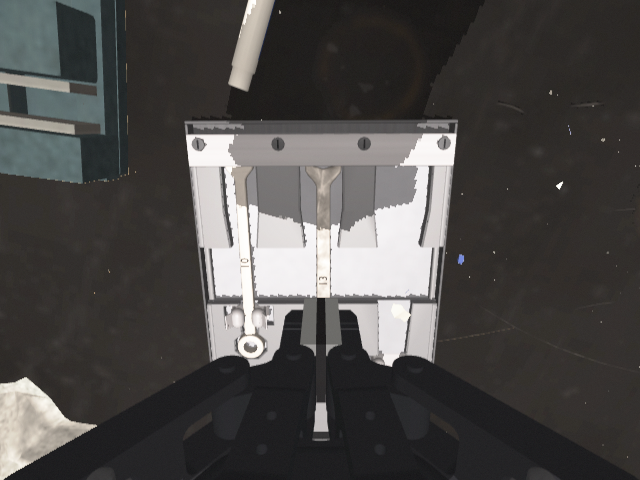

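View pics/s14.png

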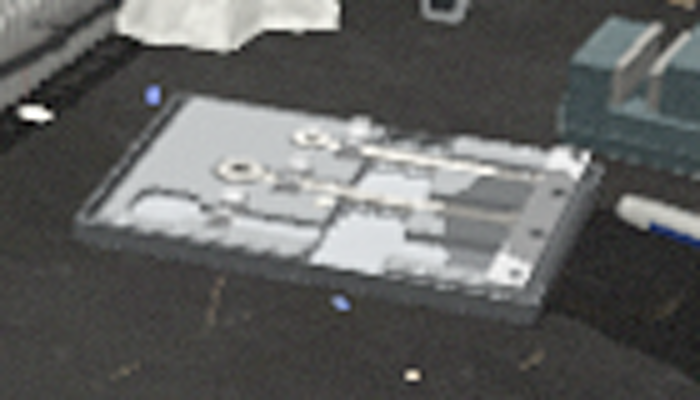

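{"op": "carry_out", "data": {"increments": [[0,0,0,40,-27,0,0],[0,0,0,45,0,0,0],[0,0,0,18,0,0,0],[0,0,0,4,0,0,0],[0,0,0,2,0,0,0],[0,0,0,0,0,0,0]]}}

```text
time: 23.32
ee_pos: [0.5505, -0.165, 0.0196]
tcp_rot: [-172.5, 89.9, -66.9]
wrist_force: [0.3, -0.8, 0.5]
opening: 0.0004
```

{"op": "carry_out", "data": {"increments": [[0,0,0,1,0,0,0],[0,0,0,0.7,0,0,0],[0,0,0,0,0,0,0]]}}

```text
time: 23.7
ee_pos: [0.5497, -0.1648, 0.0165]
tcp_rot: [137.0, 89.9, -117.4]
wrist_force: [-1.5, 0.6, 0.3]
opening: 0.0002
```

{"op": "carry_out", "data": {"increments": [[0,0,0,0.7,0,0,0],[0,0,0,0,0,0,0]]}}

```text
time: 23.95
ee_pos: [0.5498, -0.1648, 0.0161]
tcp_rot: [140.6, 89.9, -113.8]
wrist_force: [-2.1, 0.1, 3.6]
opening: -0.0001
```

{"op": "carry_out", "data": {"increments": [[0,0,0,0.4,0,0,0],[0,0,0,0,0,0,0]]}}

```text
time: 24.2
ee_pos: [0.5498, -0.1648, 0.0161]
tcp_rot: [148.5, 89.9, -105.9]
wrist_force: [-3.3, 0.7, 7.3]
opening: -0.0001
```

{"op": "carry_out", "data": {"increments": [[0,0,0,-10,0,0,0],[0,0,0,-40,0,0,0],[0,0,0,-50,10,0,0],[0,0,0,-50,50,0,0],[0,0,0,0,60,0,0],[0,0,0,0,50,0,0],[0,0,0,0,0,0,0],[0,0,0,0,0,0,0]]}}

```text
time: 25.2
ee_pos: [0.3921, -0.2089, 0.1603]
tcp_rot: [167.3, 89.9, -87.1]
wrist_force: [1.0, 0.1, -0.3]
opening: -0.0
```

```bash
python3 - <<'E'
from h import *
im=vision.camera('top')[:,:,::-1]; s=vision.camera('side')[170:250,300:440,::-1]
cv2.imwrite('pics/t15.png',im.copy())
a=cv2.resize(im[130:280,380:520],(560,600),interpolation=cv2.INTER_CUBIC);cv2.imwrite('pics/t15z.png',a)
o=sensors.get_obs();print(o['time'],o['ee_pos'],o['wrist_force'])
K,C=cam('top');print(proj(K,C,W(60.2,1.8,18)))
E
```

```text
25.3 [ 0.39249852 -0.20860005  0.15977397] [ 0.02674622 -0.04400087 -0.28492536]
[[445.61056459 177.79683733]]
```

View pics/t15z.png

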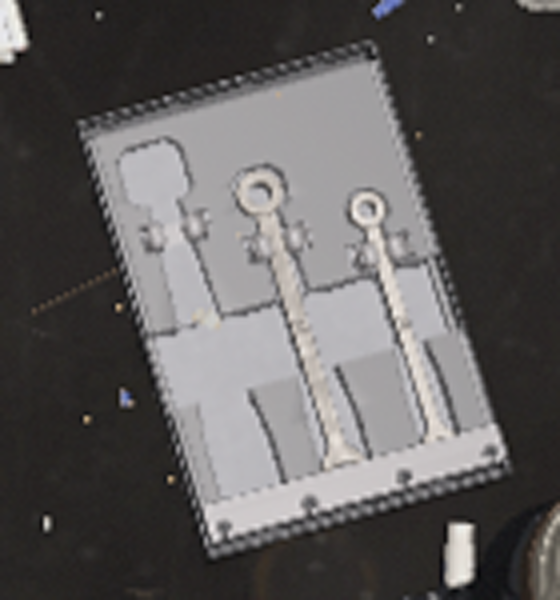

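View pics/t15.png

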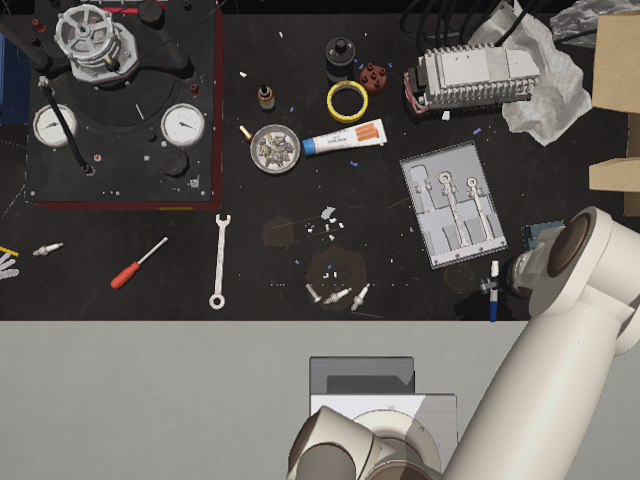

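The final top picture shows the middle spanner in its recess: the ring is at about (445, 177) px and was expected at (446, 178). The jaws are under the strip, and the large spanner at (219, 261) px has not moved.

```bash
python3 -c "
from workcell import job_done
print(job_done())"
```

```text
the job is handed in; nothing more can be done
None
```

The middle spanner is home in its recess, flat on the floor with its jaws under the strip. I handed the job in at about 25.3 s.

**What I did:** I gripped the spanner by the shank and turned it about 150°. I tilted its ring end up 9° and slid the jaws under the strip until they felt the end wall at about 4.5 N. I backed off, lowered the shank onto the clip and let go. Then I pressed the ring down with the closed fingertips. The clip gave way between readings; the highest I saw before the force fell was 6.7 N.

**Last checks:**
- **Ring:** its top was felt at 18.1 mm above the bench (18 expected), with a final push of about 9 N.
- **Shank:** its top was felt at 16.1 mm over the finger trough (16 expected), so the spanner lies flat.
- **Final top picture:** the ring is within a pixel or so of its expected place, the jaws are under the strip and the large spanner has not moved. The arm stood clear, with no contact force.

**What disagreed:**
- **Grip width:** the fingers read about 14.3 mm where the given taper suggests about 17.5 mm, but the spanner did not shift in the grip.
- **Wrist camera calibration:** it changed by 1–2 mm between readings. I aligned the jaws from their position relative to the walls and strip in the same picture, and by feeling the end wall.
- **Inlay position:** the pictures put it about 2–3 mm off centre toward the strip, and the contact with the end wall agreed with that.

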